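# Bed the rocking soldering tile

## Robot

A 6-joint arm with a two-finger parallel gripper is mounted at the origin on the work surface. World frame = base frame: x ahead of the robot, y to its left, z up, the work surface at z = 0. Lengths are in m, angles in rad, forces in N, time in s.
With the tool pointing down it reaches from about 0.35 to 0.975 m from the base axis. Payload 4.9 kg.
Tool frame: the origin (TCP) lies at the very end of the fingers, on their centre line; the grasp point (between the pads) lies 19 mm behind it; z points along the fingers, x is the direction in which the jaws open and shut, and the axes are right-handed (so a half turn about z gives the same grasp; the last joint's range is limited). The gripper opens to 85 mm and grips with 20 to 120 N. Pads are 22 mm wide; open, the fingers measure 114 mm over their backs; the gripper's body (76 mm by 85 mm) begins 54 mm behind the grasp point. The pads swing forward as they close: fully open they stand 13 mm farther back than shut.
Start: joints at [1.152, 0.053, 1.613, -0, 1.476, -0.119], TCP at [0.185, 0.597, 0.231] pointing down, gripper open.
Joint ranges: [-3.01, 3.01], [-1.01, 2.22], [0.06, 2.58], [-1.02, 4.17], [0.09, 2.62], [-3.14, 3.14]. Speed limits (rad/s): [2.57, 2.57, 3.14, 3.14, 3.14, 3.14].

## Interface

Orientations are given as a rotation vector (axis times angle).
In Python, from station import ctrl gives the robot as it stands.
- The arm moves only by the shell command python3 -m handwheel 'ROWS' [OPENING] [FORCE]. ROWS is a JSON object of lists of equal length, an entry for each row: "offset": the shift along the world's x, y, z in units of 40 mm (1.0 is 40 mm), a list of three; "roll": the turn about the world's z in units of 6 degrees (1.0 is 6 degrees). A call has exactly 10 rows; each row is the pose to reach, as a shift and turn from the pose commanded when the call began; what a row does not reach only later rows make up. A row lasts 1/10 s, in which the tool goes at most 50 mm and 8.59 degrees, less where a joint would pass 70% of its speed; a pose out of reach is approached as far as the arm can. A call with a gripper value outside its range is refused whole. OPENING is the finger opening in mm, from 0 to 85.4, set as the call begins (- or left out, the last holds). The fingers move at their own pace and stop on an object; FORCE is the grip in N (left out, the last holds). Time passes only in rows, so rows that repeat a pose let the fingers close, or fill a call up. It gives the time, the measured TCP pose, the force and the opening at its end, in the units of the state.
- ctrl.get_obs(): the state, without advancing time (a new reading comes with each control period).
- ctrl.get_image(name): name is "scene" or "top" or "wrist"; returns a dict with "img" (480x640x3 uint8, red, green, blue), "fx", "fy", "cx", "cy" (pixels), "k1" (the pictures are not rectified: a ray, as slopes to the right and down, at radius r is drawn at 1 + k1 r^2 times it, then the intrinsics apply), "T" (4x4, takes a point from camera to world coordinates). Camera axes: x right, y down, z forward; pixel columns grow to the right and rows downward; lengths in m; the calibration is good to about 2 mm. A picture is of the moment at which its call begins. There is no depth.
- ctrl.finish_job(): hands the job in, once; it reports no verdict.
The state is a dict: "t": time; "q": joint angles; "dq": joint speeds; "effort": joint torques, N m; "tool_pos": TCP position; "tool_rot": TCP orientation; "contact_force": force on the tool from outside, world axes, zero at the start; "wrist_torque": the same for the moment, N m; "opening": finger opening in m.
Only numpy, scipy, OpenCV 4.12 (cv2) and the standard library are available. Lean on these libraries where they do the work, as an engineer would, in place of code of your own. Each camera call takes 0.05 s, during which the arm holds its last target.

## Task

One of the four soldering tiles in the hearth is not bedded. With the fingertips, press near an edge of the tiles to find the one that rocks, then press that tile down in its middle until it is fully home and lies firm and level. Only press: lift no tile, and leave the tape, jar and tweezers where they are.

Things in the scene. Friction and masses are not known exactly. Their poses are not given: they have to be found in the camera images.
- hearth: Fixed soldering hearth: dark steel tray 170 mm square, outer walls and inner cross 6 mm thick, tops 16 mm above the bench: four 76 mm square cells, centres at (+-41, +-41) mm in its frame. Lies on thin grey felt. Origin: centre of its underside at bench level; x away from the robot at yaw 0, z up.
- tile_a: White honeycomb soldering tile in the near left cell (-41, 41 mm in the hearth's frame), 72 x 72 x 14 mm, about 110 g, loose. Origin: centre of its underside, at the start 10 mm above the bench (top at 24 mm). All four look alike; which one rocks differs from run to run. The three sound ones bear on a ledge all round and do not move under a press.
- tile_b: White honeycomb soldering tile in the near right cell (-41, -41 mm in the hearth's frame), 72 x 72 x 14 mm, about 110 g, loose. Origin: centre of its underside, at the start 10 mm above the bench (top at 24 mm). Like tile_a. The unbedded tile stands on a stiff 12 mm square stud under its middle: a newton or two near an edge makes that edge sink about 5 mm and the opposite one rise; let go, it lies level again.
- tile_c: White honeycomb soldering tile in the far left cell (41, 41 mm in the hearth's frame), 72 x 72 x 14 mm, about 110 g, loose. Origin: centre of its underside, at the start 10 mm above the bench (top at 24 mm). Like tile_a. Seating the unbedded tile: more than about 10 N in its middle (15 to 20 N does it) slides its stud in; it sinks 5 mm onto its own deeper ledge and stays, its top then at 19 mm.
- tile_d: White honeycomb soldering tile in the far right cell (41, -41 mm in the hearth's frame), 72 x 72 x 14 mm, about 110 g, loose. Origin: centre of its underside, at the start 10 mm above the bench (top at 24 mm). Like tile_a.
- tape: Bystander: roll of grey tape lying flat, 90 mm across, 48 mm high, left of the hearth. Origin: centre of its underside.
- jar: Bystander: amber glass jar with a white cap, 52 mm across, 65 mm high, right of the hearth. Origin: centre of its underside.
- tweezers: Bystander: tweezers with wooden grips lying flat beyond the hearth, about 155 mm long and 9 mm high. Origin: near their middle, on the bench.

How it is judged:
By the outcome, as a careful person would: the job done as asked, in the order asked, and still so for the second after the job is handed in, with the robot touching nothing.
It also fails if it takes over 48 s, if anything falls off the work surface, if the arm or the gripper's body presses on something with over 40 N, if the wrist force passes 120 N, or if a joint passes its speed limit or range.

## Working session

There is one attempt and no reset: what is moved stays moved. The work goes in short steps, Python scripts to look and compute and a shell command to move; the robot and the scene stay as the last step left them, time stands still between calls to the robot, and variables do not carry over. Pictures are saved under pics/ and viewed, and the job is handed in when it is done.

```bash
mkdir -p pics; ls; python3 - <<'E'
from station import ctrl
import cv2
o=ctrl.get_obs(); print(o)
for n in ["top","scene"]:
    d=ctrl.get_image(n); cv2.imwrite(f"pics/{n}0.png",d["img"][:,:,::-1]); print(n,d["fx"],d["fy"],d["cx"],d["cy"],d["k1"],d["T"])
E
```

```text
pics
{'t': 0.0, 'q': array([ 1.15202051e+00,  5.33581422e-02,  1.61428914e+00, -1.73473708e-05,
        1.47600054e+00, -1.19007554e-01]), 'dq': array([-0.00133192,  0.00048657, -0.00085667, -0.00026687, -0.00075615,
       -0.00021083]), 'effort': array([ 5.19209025e-04, -3.93695140e+01, -3.70168376e+01, -1.05462527e-04,
        7.18493204e-03, -1.43769881e-06]), 'tool_pos': array([0.18431591, 0.59655337, 0.23006513]), 'tool_rot': array([ 2.52741766,  1.86421196, -0.00279281]), 'contact_force': array([-0.56601669, -0.66084103, -0.60862494]), 'wrist_torque': array([ 0.00399389, -0.00780362, -0.01993463]), 'opening': 0.08569383806680625}
top 478.8722184301177 478.8722184301177 320.73219097338955 235.7476798494777 -0.0060526538301656305 [[-0.00901816 -0.99172535  0.12806058  0.52912921]
 [-0.99889973  0.00304038 -0.04679829  0.07974499]
 [ 0.0460217  -0.12834172 -0.9906616   0.76875838]
 [ 0.          0.          0.          1.        ]]
scene 446.0247321466005 446.0247321466005 320.9618422964576 239.33269572635078 -0.06070727302756048 [[ 0.74821408  0.46540791 -0.47283314  0.96189413]
 [ 0.6634384  -0.53023887  0.52791688 -0.32554899]
 [-0.00501782 -0.7086905  -0.70550166  0.55601746]
 [ 0.          0.          0.          1.        ]]
```

View pics/top0.png

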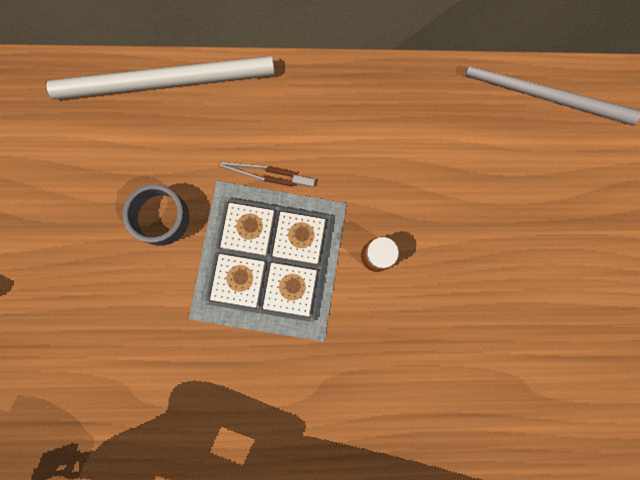

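View pics/scene0.png

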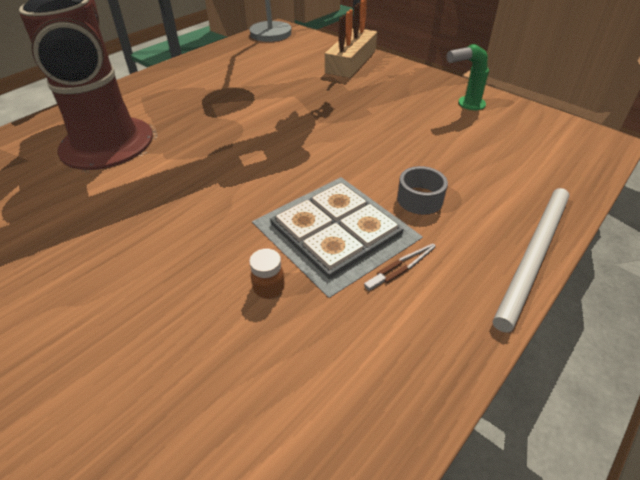

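The top picture shows the tiles with centres near (249,226), (301,236), (239,279) and (292,288). The tape is at (156,214), the jar at (382,253) and the tweezers at (270,175). Next I'll measure the tiles.

```bash
cat > h.py <<'E'
import numpy as np,cv2
from station import ctrl
def w(d,u,v,z):
    x=(u-d["cx"])/d["fx"];y=(v-d["cy"])/d["fy"]
    k=d["k1"];a,b=x,y
    for _ in range(10):
        s=1+k*(a*a+b*b);a,b=x/s,y/s
    T=d["T"];r=T[:3,:3]@[a,b,1];o=T[:3,3]
    return (o+r*(z-o[2])/r[2])[:2]
def px(d,p):
    T=d["T"];c=T[:3,:3].T@(np.array(p)-T[:3,3]);a,b=c[0]/c[2],c[1]/c[2]
    s=1+d["k1"]*(a*a+b*b);return d["fx"]*a*s+d["cx"],d["fy"]*b*s+d["cy"]
E
python3 - <<'E'
from h import *
import cv2
for n,roi in (("top",(180,170,350,345)),("scene",(250,175,430,295))):
    d=ctrl.get_image(n); im=d["img"].astype(int)
    hsv=cv2.cvtColor(d["img"],cv2.COLOR_RGB2HSV)
    m=((im.min(2)>150)).astype(np.uint8)
    k=np.zeros_like(m);k[roi[1]:roi[3],roi[0]:roi[2]]=1;m*=k
    cs,_=cv2.findContours(m,cv2.RETR_EXTERNAL,cv2.CHAIN_APPROX_NONE)
    for c in cs:
        if cv2.contourArea(c)<400: continue
        pw=np.array([w(d,*p,0.024) for p in c[:,0].astype(float)])
        r=cv2.minAreaRect((pw*1000).astype(np.float32)); print(n,cv2.contourArea(c),r, cv2.minAreaRect(c)[0])
E
```

```text
top 2062.0 ((542.7294921875, 93.3909912109375), (72.13104248046875, 71.1146011352539), 80.18595123291016) (289.4864807128906, 289.0810852050781)
top 2072.0 ((556.8687133789062, 174.3184356689453), (71.02200317382812, 71.39948272705078), 80.07826232910156) (236.81199645996094, 280.28399658203125)
top 1968.0 ((623.431640625, 79.69129943847656), (71.17332458496094, 71.12378692626953), 80.20585632324219) (298.21624755859375, 237.2027130126953)
top 1983.0 ((637.1864013671875, 160.25088500976562), (71.0180435180664, 71.93871307373047), 80.12409210205078) (246.51199340820312, 228.68402099609375)
scene 505.5 ((567.2791137695312, -21.778579711914062), (49.308021545410156, 46.187171936035156), 41.39435958862305) (265.0, 259.5)
scene 1263.5 ((625.3756103515625, 79.457763671875), (72.45830535888672, 72.24974822998047), 79.87061309814453) (332.9117736816406, 242.85293579101562)
scene 1110.0 ((639.9262084960938, 163.814208984375), (80.81205749511719, 72.61968231201172), 79.84185028076172) (368.808837890625, 222.01470947265625)
scene 1069.0 ((539.5569458007812, 94.27766418457031), (71.91685485839844, 83.04244995117188), 80.11210632324219) (303.25, 217.25001525878906)
scene 957.5 ((556.7120361328125, 178.6640167236328), (81.17778015136719, 78.20623779296875), 79.99691772460938) (338.558837890625, 198.2646942138672)
```

```bash
python3 -m handwheel '{"offset":[[4.3,-5.2,-1.5],[8.7,-10.45,-3],[8.7,-10.45,-3],[8.7,-10.45,-3],[8.7,-10.45,-3],[8.7,-10.45,-3],[8.7,-10.45,-3],[8.7,-10.45,-3],[8.7,-10.45,-3],[8.7,-10.45,-3]],"roll":[0,0.6,1.2,1.2,1.2,1.2,1.2,1.2,1.2,1.2]}' 0 60
```

```text
t: 1.2
tool_pos: [0.4979, 0.2201, 0.1232]
tool_rot: [2.406, 2.02, 0.001]
contact_force: [1.0, 1.7, 1.1]
opening: -0.0003
```

```bash
python3 -m handwheel '{"offset":[[0,0,-0.5],[0,0,-1],[0,0,-1],[0,0,-1],[0,0,-1],[0,0,-1],[0,0,-1],[0,0,-1],[0,0,-1],[0,0,-1]],"roll":[0,0,0,0,0,0,0,0,0,0]}'
```

```text
t: 2.2
tool_pos: [0.497, 0.2219, 0.0837]
tool_rot: [2.406, 2.02, 0.0]
contact_force: [0.3, 0.2, 0.5]
opening: -0.0004
```

```bash
python3 -m handwheel '{"offset":[[0.5,-0.6,0],[0.91,-1.09,-0.3],[0.91,-1.09,-0.8],[0.91,-1.09,-1.2],[0.91,-1.09,-1.38],[0.91,-1.09,-1.38],[0.91,-1.09,-1.38],[0.91,-1.09,-1.38],[0.91,-1.09,-1.38],[0.91,-1.09,-1.38]],"roll":[0,0,0,0,0,0,0,0,0,0]}'
python3 - <<'E'
from h import *
d=ctrl.get_image("wrist"); cv2.imwrite("pics/w1.png",d["img"][:,:,::-1])
d=ctrl.get_image("top"); cv2.imwrite("pics/t1.png",cv2.resize(d["img"][150:370,150:420,::-1],None,fx=2.5,fy=2.5))
E
```

```text
t: 3.2
tool_pos: [0.5338, 0.1785, 0.0291]
tool_rot: [2.405, 2.02, 0.002]
contact_force: [0.6, -0.0, -0.5]
opening: 0.0002
```

View pics/w1.png

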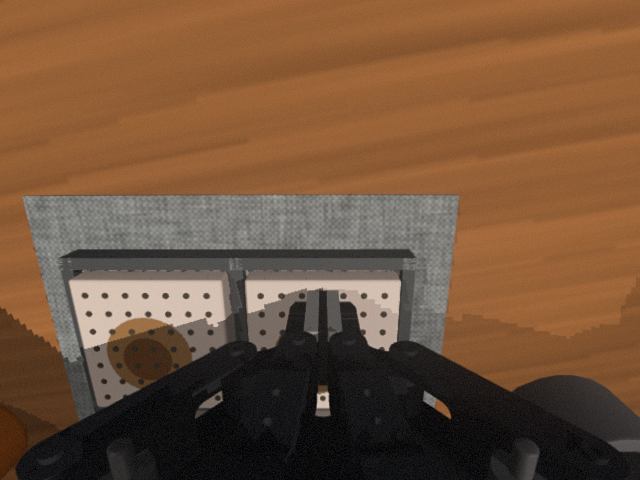

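View pics/t1.png

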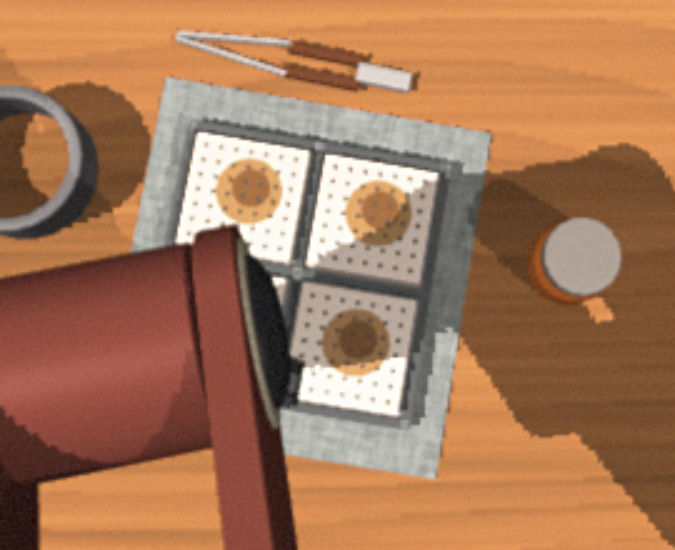

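The wrist picture shows the closed fingertips at about (322,300), over the edge of tile_a nearest the robot. The tile's edges run from 246 to 400 px. Now I press gently.

```bash
python3 -m handwheel '{"offset":[[0,0,-0.04],[0,0,-0.08],[0,0,-0.1],[0,0,-0.12],[0,0,-0.13],[0,0,-0.14],[0,0,-0.15],[0,0,-0.15],[0,0,-0.15],[0,0,-0.15]],"roll":[0,0,0,0,0,0,0,0,0,0]}'
```

```text
t: 4.3
tool_pos: [0.5332, 0.1782, 0.024]
tool_rot: [-2.405, -2.02, 0.003]
contact_force: [-6.3, -0.6, 11.2]
opening: -0.0004
```

tile_a is firm: 11 N at z = 24 mm and no sinking. Next is tile_b.

```bash
python3 -m handwheel '{"offset":[[0,0,0.3],[-0.1,-0.5,0.4],[-0.25,-1.4,0.4],[-0.35,-2.02,0.4],[-0.35,-2.02,0.3],[-0.35,-2.02,0.15],[-0.35,-2.02,0.1],[-0.35,-2.02,0.05],[-0.35,-2.02,0],[-0.35,-2.02,0]],"roll":[0,0,0,0,0,0,0,0,0,0]}'
```

```text
t: 5.3
tool_pos: [0.5193, 0.0983, 0.024]
tool_rot: [-2.404, -2.021, 0.003]
contact_force: [-8.0, -1.2, 12.2]
opening: 0.0
```

```bash
python3 -m handwheel '{"offset":[[0,0,0.3],[0.5,-0.1,0.4],[1.4,-0.25,0.4],[2.01,-0.36,0.4],[2.01,-0.36,0.3],[2.01,-0.36,0.15],[2.01,-0.36,0.1],[2.01,-0.36,0.05],[2.01,-0.36,0],[2.01,-0.36,0]],"roll":[0,0,0,0,0,0,0,0,0,0]}'
```

```text
t: 6.3
tool_pos: [0.5988, 0.0833, 0.0222]
tool_rot: [-2.405, -2.019, 0.002]
contact_force: [-2.8, 0.4, 3.6]
opening: 0.0002
```

tile_d sinks to 22.2 mm under only 3.6 N. I'll confirm with a little more travel and a picture.

```bash
python3 -m handwheel '{"offset":[[0,0,-0.01],[0,0,-0.02],[0,0,-0.03],[0,0,-0.03],[0,0,-0.03],[0,0,-0.03],[0,0,-0.03],[0,0,-0.03],[0,0,-0.03],[0,0,-0.03]],"roll":[0,0,0,0,0,0,0,0,0,0]}'
python3 - <<'E'
from h import *
d=ctrl.get_image("scene"); cv2.imwrite("pics/s2.png",cv2.resize(d["img"][160:310,230:450,::-1],None,fx=3.5,fy=3.5,interpolation=cv2.INTER_CUBIC))
E
```

```text
t: 7.3
tool_pos: [0.5991, 0.0833, 0.0217]
tool_rot: [-2.405, -2.019, 0.002]
contact_force: [-6.1, 1.1, 7.7]
opening: -0.0001
```

View pics/s2.png

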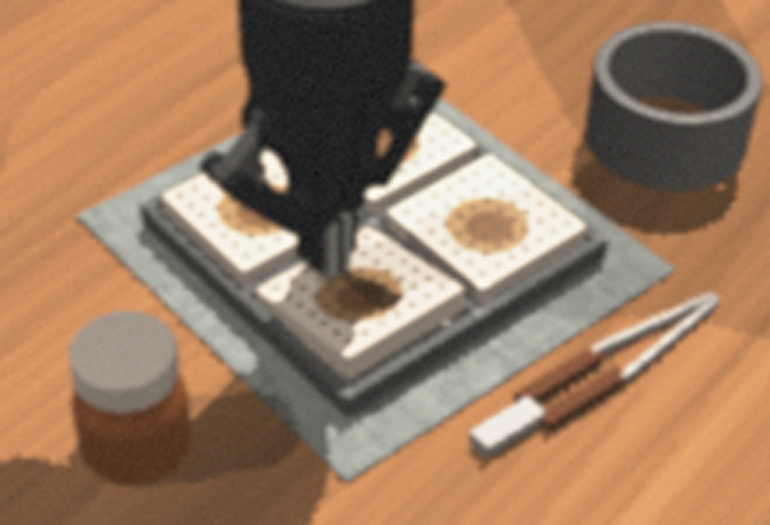

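The picture shows tile_d tilted: its edge at (400,330), away from the robot, stands up clear of the wall, while its pressed edge is low. So tile_d is the loose one. I'll lift, move to its middle and press.

```bash
python3 -m handwheel '{"offset":[[0,0,0.3],[0,0,0.6],[0.3,-0.05,0.6],[0.61,-0.09,0.6],[0.61,-0.09,0.5],[0.61,-0.09,0.3],[0.61,-0.09,0.2],[0.61,-0.09,0.2],[0.61,-0.09,0.2],[0.61,-0.09,0.2]],"roll":[0,0,0,0,0,0,0,0,0,0]}'
python3 - <<'E'
from h import *
d=ctrl.get_image("wrist"); cv2.imwrite("pics/w3.png",d["img"][:,:,::-1])
E
```

```text
t: 8.35
tool_pos: [0.6241, 0.0795, 0.0293]
tool_rot: [2.406, 2.02, 0.0]
contact_force: [0.4, -0.1, 0.7]
opening: -0.0002
```

View pics/w3.png

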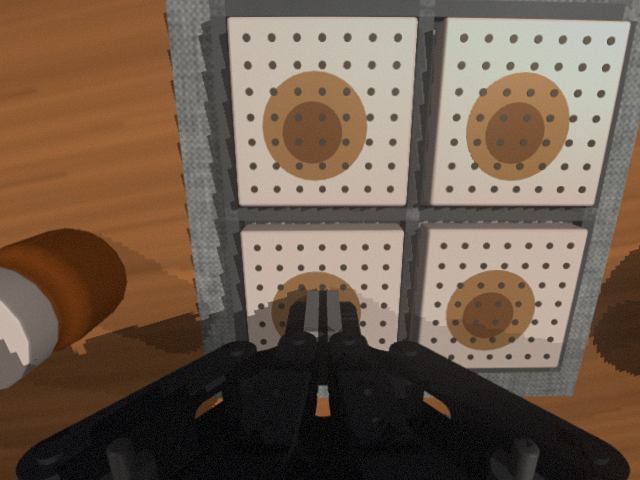

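The fingertips, at about (322,300), stand over the middle of tile_d, whose edges run from 243 to 404 px. Now I press.

```bash
python3 -m handwheel '{"offset":[[0,0,-0.06],[0,0,-0.1],[0,0,-0.13],[0,0,-0.15],[0,0,-0.17],[0,0,-0.19],[0,0,-0.21],[0,0,-0.23],[0,0,-0.25],[0,0,-0.25]],"roll":[0,0,0,0,0,0,0,0,0,0]}'
```

```text
t: 9.4
tool_pos: [0.6243, 0.0795, 0.0206]
tool_rot: [-2.406, -2.02, 0.001]
contact_force: [-5.2, -0.9, 7.3]
opening: 0.0
```

```bash
python3 -m handwheel '{"offset":[[0,0,-0.02],[0,0,-0.04],[0,0,-0.06],[0,0,-0.07],[0,0,-0.08],[0,0,-0.08],[0,0,-0.08],[0,0,-0.08],[0,0,-0.08],[0,0,-0.08]],"roll":[0,0,0,0,0,0,0,0,0,0]}'
```

```text
t: 10.4
tool_pos: [0.6242, 0.0795, 0.019]
tool_rot: [-2.405, -2.02, 0.002]
contact_force: [-9.0, -0.7, 17.8]
opening: 0.0
```

It's home at 19.0 mm under 18 N. I'll check firmness at both edges.

```bash
python3 -m handwheel '{"offset":[[0,0,0.3],[0,0,0.45],[-0.3,0.05,0.5],[-0.6,0.1,0.5],[-0.6,0.1,0.35],[-0.6,0.1,0.2],[-0.6,0.1,0.1],[-0.6,0.1,0.06],[-0.6,0.1,0.03],[-0.6,0.1,0.03]],"roll":[0,0,0,0,0,0,0,0,0,0]}'
python3 -m handwheel '{"offset":[[0,0,0.3],[0.3,-0.05,0.45],[0.9,-0.15,0.5],[1.2,-0.2,0.5],[1.2,-0.2,0.35],[1.2,-0.2,0.2],[1.2,-0.2,0.1],[1.2,-0.2,0.06],[1.2,-0.2,0],[1.2,-0.2,0]],"roll":[0,0,0,0,0,0,0,0,0,0]}'
```

```text
t: 11.4
tool_pos: [0.5997, 0.0835, 0.019]
tool_rot: [-2.404, -2.019, 0.005]
contact_force: [-9.8, -0.3, 15.4]
opening: -0.0003
t: 12.4
tool_pos: [0.6469, 0.0756, 0.019]
tool_rot: [-2.404, -2.019, 0.005]
contact_force: [-8.0, -0.0, 14.5]
opening: -0.0001
```

Both edges hold at 19.0 mm under about 15 N. Now I retreat and look.

```bash
python3 -m handwheel '{"offset":[[0,0,0.5],[0,0,1.2],[0,0,2],[0,0,3],[-1,0,4],[-2,0,4],[-3,0,4],[-4,0,4],[-4.5,0,4],[-4.5,0,4]],"roll":[0,0,0,0,0,0,0,0,0,0]}'
python3 - <<'E'
from h import *
d=ctrl.get_image("scene"); cv2.imwrite("pics/s4.png",cv2.resize(d["img"][160:310,230:450,::-1],None,fx=3.5,fy=3.5,interpolation=cv2.INTER_CUBIC))
E
```

```text
t: 13.4
tool_pos: [0.4654, 0.0758, 0.1759]
tool_rot: [-2.405, -2.02, 0.002]
contact_force: [1.2, 1.0, -0.3]
opening: -0.0001
```

View pics/s4.png

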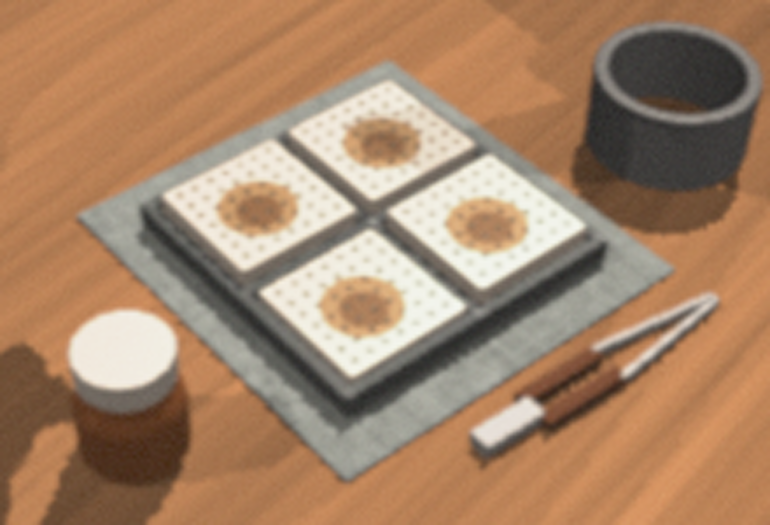

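The picture shows tile_d, around (362,305), lying level and lower than the other three. The jar, tape and tweezers haven't moved, and the arm is clear.

```bash
python3 -c "
from station import ctrl
print(ctrl.finish_job())"
```

```text
the job is handed in; nothing more can be done
None
```

The loose tile was tile_d, in the far right cell. It is now fully home, and I handed the job in at about 13.5 s of the 48 s.

- **Finding it:** With the fingers shut, I pressed the robot-side edge of tile_a and then tile_b. Both held at 24 mm under 11–12 N. tile_d's edge sank to about 22 mm under under 4 N, and a picture showed its opposite edge raised. I did not press tile_c, since the loose tile was already found.
- **Seating it:** I pressed tile_d in its middle until its top stopped at 19.0 mm under 18 N.
- **Last checks:** tile_d's near and far edges each held at 19.0 mm under about 15 N, so it no longer rocks front to back. I did not press its left and right edges. The last picture shows it lying level, the jar, tape and tweezers unmoved, and the arm clear. No check failed or disagreed.

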